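# Snap a heatsinked module onto the studs of a sloped carrier board

### The arm

A 7-joint arm with a two-finger parallel gripper is mounted at the origin on the work surface. World frame = base frame: x ahead of the robot, y to its left, z up, the work surface at z = 0. Lengths are in mm, angles in degrees, forces in N, time in s.
With the tool pointing down it reaches from about 425 to 950 mm from the base axis. Payload 16.7 kg.
Tool frame: the origin (TCP) lies on the mounting face of the last link; the fingertips stand 199 mm ahead of it and the grasp point (between the pads) lies 180 mm ahead of it; z points along the fingers, y is the line along which they close (so a half turn about z gives the same grasp; the last joint's range is limited). The gripper opens to 94 mm and grips with 3 to 60 N. Pads are 16 mm wide; open, the fingers measure 119 mm over their backs; the gripper's body (75 mm by 177 mm) begins 78 mm behind the grasp point.
Start: joints at [61.908, 24.414, 4.234, 92.017, -1.954, 63.644, -3.845], TCP at [225.579, -636.162, 404.667] pointing down, gripper open.
Joint ranges: [-163.25, 163.25], [-28.42, 122.38], [-70.27, 78.77], [12.13, 141.07], [-58.53, 238.53], [9.26, 117.41], [-156.51, 156.51]. Speed limits (degrees/s): [108.29, 108.29, 136.94, 136.94, 172.46, 172.46, 172.46].

### API

Orientations are given as [roll, pitch, yaw] about the fixed x, y, z axes, in that order (R = Rz(yaw) Ry(pitch) Rx(roll)).
In Python, from cell import arm, camera, camera_model gives the robot as it stands.
- The arm moves only by the tool jog_arm, never from a script. Its arguments are lists of equal length, an entry for each row: "angular": the turn, a rotation vector about the tool's x, y, z in rad, a list of three; "dp": the shift along the tool's x, y, z in mm, a list of three; "claw": the opening, from 0 (shut) to 1 (fully open). In form: {"angular": [[rx, ry, rz], ...], "dp": [[tx, ty, tz], ...], "claw": [claw, ...]}. A call has 1 to 5 rows; each row is the pose to reach, as a shift and turn from the pose commanded when the call began, along the tool's axes at that moment; what a row does not reach only later rows make up. A row lasts 1/10 s, in which the tool goes at most 50 mm and 8.59 degrees, less where a joint would pass 70% of its speed; a pose out of reach is approached as far as the arm can. A call with a gripper value outside its range is refused whole. The fingers move at their own pace and stop on an object; "grip_force" is the grip in N (left out, the last holds). Time passes only in rows, so rows that repeat a pose let the fingers close. It gives the time, the measured TCP pose, the force, the opening and the grip force at its end, in the units of the state.
- arm.read_state(): the state, without advancing time (a new reading comes with each control period).
- camera(name): name is "scene" or "top" or "wrist"; returns the picture (400x640x3 uint8, red, green, blue); there is no depth.
- camera_model(name): a dict with "fx", "fy", "cx", "cy" (pixels), "extrinsics" (4x4, takes a point from world to camera coordinates); the wrist camera has in their place "T_tool_cam" (4x4, takes a point from camera to tool coordinates, whose origin is the TCP and whose axes are the flange's). Camera axes: x right, y up, looking along -z (the intrinsics and any distortion apply to the point x, -y, -z); pixel columns grow to the right and rows downward; lengths in mm; the calibration is good to about 2 mm. A picture is of the moment at which its call begins: read the wrist's pose just before it. camera_model takes no time and is no camera call.
- arm.finish_job(): hands the job in; it is judged then, once.
The state is a dict: "t": time; "qpos": joint angles; "joint_vel": joint speeds; "tau": joint torques, N m; "tcp_pos": TCP position; "ee_rot": TCP orientation; "ft_force": force on the tool from outside, world axes, zero at the start; "wrist_torque": the same for the moment, N m; "finger_gap": finger opening in mm; "gripper_force": force on a finger pad.
Only numpy, scipy, OpenCV 4.12 (cv2) and the standard library are available. Lean on these libraries where they do the work, as an engineer would, in place of code of your own. Each camera call takes 0.05 s, during which the arm holds its last target. There are 200 camera calls.

### The job

Take the larger heatsinked module off the black mat and press it onto the five metal studs of the green carrier board in the sloped press stand, until it is fully home on the board and both end latches have snapped over it, then let go. The board floats on springs, so keep pressing until it clicks, but press gently, without banging it. Leave the other things on the bench where they are.

Things in the scene. Friction and masses are not known exactly. Their poses are not given: they have to be found in the camera images.
- module_center (a point): The larger module, loose on the mat: black block 66 (its x) x 110 (y) x 28 mm high; on it, centred, a finned aluminium heatsink 40 (x) x 60 (y) x 34 mm high, to be gripped across x. 62 mm high in all, 0.25-0.5 kg. At each y end a flange sticks out 8 mm, 5 mm thick, level with the underside. Point: on the heatsink's axis, half-way up (31 mm above underside, 3 mm above block's top); z up.
- module_foot (a point): Centre of the larger module's underside, same axes. Five square sockets open here, 14.4 mm wide, 23.5 mm deep, at (x, y) = (-19,-42), (19,-42), (-19,42), (19,42), (0,-14) mm, matching the carrier's studs: it fits one way round only, with x and y along the carrier's. Fully home, this point is at the carrier's origin, with 1.2 mm play each way in x and y.
- carrier: Green carrier board, 96 (x) x 176 (y) mm, on the sloped stand. Origin: centre of its top face, 95 mm above the bench; x points up the slope (30 degrees, facing the robot), y across, z square out of the board. It floats on springs: gives up to 12 mm along -z, starting at about 3 N, at its stop at about 11 N, and comes back when let go.
- stud_key (a point): Top of the carrier's single odd stud, 22 mm above the board; carrier's axes. All five studs are round steel, 12 mm in diameter, 22 mm high, the top 4 mm tapered to 7 mm, at carrier (x, y) = (-19,-42), (19,-42), (-19,42), (19,42), (0,-14) mm.
- latch_left (a joint): Sprung latch at the carrier's +y end: 0 closed, to 0.008 m pushed outwards. Its 45 degree nose, 30 mm wide, reaches 4 mm over the module's flange. The flange meets both noses about 14 mm short of home (studs 8 mm into the sockets); they open 4 mm and snap back over it about 5 mm short of home. Both together take some 12 to 22 N, more than the board's springs, so that the board goes down to its stop first.
- latch_right (a joint): The same at the carrier's -y end.
- small_center (a point): Bystander: a smaller module of the same make, 56 x 80 x 36 mm, without end flanges, its heatsink 34 mm square; point at its centre. On the mat beside the larger one.
- syringe_center (a point): Bystander: a flux syringe lying on the mat, 140 mm long along its x, 34 mm wide at the finger flange, 21 mm high; point at mid-height of its barrel.
- marker_center (a point): Bystander: a marker pen lying on the bench between mat and stand, 130 mm long along its x, 18 mm thick; point at mid-height.
- bottle_center (a point): Bystander: a cleaning-fluid bottle, 56 mm in diameter, 130 mm high, at the back; point at its centre.
- spool_center (a point): Bystander: a spool 60 mm in diameter, 45 mm high, at the back; point at its centre.

How it is judged:
By the outcome, as a careful person would: the job done as asked, in the order asked, and still so for the second after the job is handed in, with the robot touching nothing.
It also fails if it takes over 48 s, if anything falls off the work surface, if the arm or the gripper's body presses on something with over 40 N, if the wrist force passes 120 N, or if a joint passes its speed limit or range.

## Working session

There is one attempt and no reset: what is moved stays moved. The work goes in short steps, Python scripts to look and compute and a tool call to move; the robot and the scene stay as the last step left them, time stands still between calls to the robot, and variables do not carry over. Pictures are saved under pics/ and viewed, at most 10 in all, crops included, and the job is handed in when it is done.

Besides the shell and the picture viewer there is one more tool, called after "Emit:" as a command line: name --argument value ..., lists and objects as JSON in quotes. jog_arm: Moves the arm, as the interface text tells. Its arguments: {"type":"object","properties":{"angular":{"type":"array"},"dp":{"type":"array"},"claw":{"type":"array"},"grip_force":{"type":"number"}},"required":["angular","dp","claw"]}

```bash
ls; mkdir -p pics
python3 - <<'E'
from cell import arm,camera,camera_model
import cv2,json,numpy as np
np.set_printoptions(precision=3,suppress=True)
for n in("scene","top","wrist"):
    m=camera_model(n);print(n,{k:np.array(v).tolist() if np.ndim(v)<2 else np.array(v).round(3).tolist() for k,v in m.items()})
    im=camera(n);cv2.imwrite(f"pics/{n}0.png",im[:,:,::-1])
print(arm.read_state())
E
```

```text
pics
scene {'fx': 419.1390841580442, 'fy': 419.1390841580442, 'cx': 315.6878968290289, 'cy': 200.66061462508563, 'extrinsics': [[-0.843, 0.538, -0.021, 491.441], [-0.347, -0.513, 0.785, 120.375], [0.411, 0.669, 0.619, -1202.795], [0.0, 0.0, 0.0, 1.0]]}
top {'fx': 416.4481297419451, 'fy': 416.4481297419451, 'cx': 326.63127154759064, 'cy': 203.69314179841206, 'extrinsics': [[-0.007, -1.0, 0.0, 52.273], [0.992, -0.007, 0.122, -618.46], [-0.122, 0.001, 0.993, -1063.012], [0.0, 0.0, 0.0, 1.0]]}
wrist {'fx': 324.4923491499238, 'fy': 324.4923491499238, 'cx': 316.08091460562594, 'cy': 198.37161194839922, 'T_tool_cam': [[-0.001, 0.964, 0.266, 78.101], [1.0, 0.001, 0.0, 0.562], [-0.0, 0.266, -0.964, 19.827], [0.0, 0.0, 0.0, 1.0]]}
{'t': 0.15, 'qpos': array([61.908, 24.44 ,  4.232, 92.041, -1.957, 63.644, -3.846]), 'joint_vel': array([-0.026, -0.048, -0.018, -0.069,  0.042,  0.005,  0.063]), 'tau': array([  0.005, -93.629,   3.67 , -45.442,  -0.049,   0.018,   0.   ]), 'tcp_pos': array([ 225.561, -636.055,  404.172]), 'ee_rot': array([-179.947,    0.001,   19.522]), 'ft_force': array([-0.014,  0.309,  0.483]), 'wrist_torque': array([ 0.01 , -0.006, -0.055]), 'gripper_force': 0.0, 'finger_gap': 93.75377575959813}
```

View pics/top0.png

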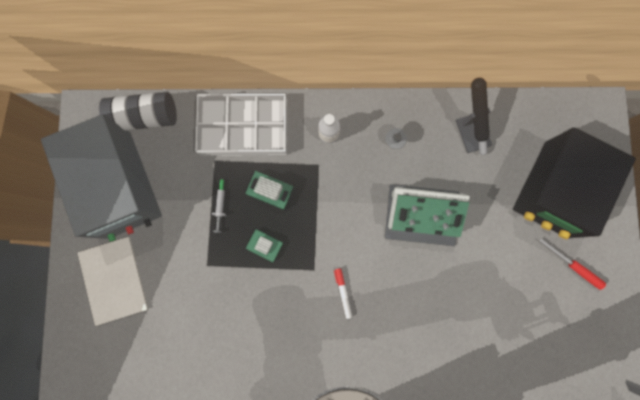

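View pics/scene0.png

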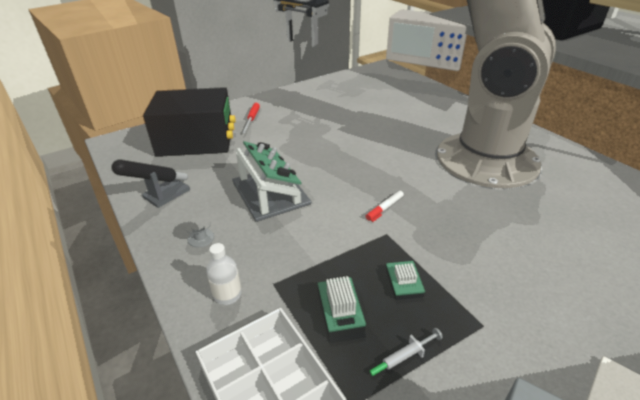

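The top view shows the larger module at about (269,190), the small one at (264,245), the syringe at (219,207), the pen at (343,292) and the carrier at (430,213). The scene view shows the larger module at (341,303) and the carrier at (272,165). I'll enlarge the module and carrier and locate both roughly.

```bash
cat > h.py <<'E'
from cell import arm,camera,camera_model
import cv2,numpy as np
from scipy.spatial.transform import Rotation as R
np.set_printoptions(precision=2,suppress=True)
def rot(e): return R.from_euler('xyz',e,degrees=True).as_matrix()
def cam(n,st=None):
    """K params, world->cam 4x4"""
    m=camera_model(n)
    if n!='wrist': E=np.array(m['extrinsics'])
    else:
        T=np.eye(4);T[:3,:3]=rot(st['ee_rot']);T[:3,3]=st['tcp_pos']
        E=np.linalg.inv(T@np.array(m['T_tool_cam']))
    return m,E
def proj(c,P):
    m,E=c;p=np.atleast_2d(P)@E[:3,:3].T+E[:3,3]
    return np.c_[m['cx']+m['fx']*p[:,0]/-p[:,2], m['cy']-m['fy']*p[:,1]/-p[:,2]]
def ray(c,uv):
    m,E=c;uv=np.atleast_2d(uv).astype(float)
    d=np.c_[(uv[:,0]-m['cx'])/m['fx'],-(uv[:,1]-m['cy'])/m['fy'],-np.ones(len(uv))]@E[:3,:3]
    return -E[:3,:3].T@E[:3,3],d/np.linalg.norm(d,axis=1)[:,None]
def onz(c,uv,z):
    o,d=ray(c,uv);return o+d*((z-o[2])/d[:,2])[:,None]
def onplane(c,uv,p0,n):
    o,d=ray(c,uv);return o+d*(((p0-o)@n)/(d@n))[:,None]
def tri(obs):
    A=np.zeros((3,3));b=np.zeros(3)
    for c,uv in obs:
        o,d=ray(c,uv);M=np.eye(3)-np.outer(d[0],d[0]);A+=M;b+=M@o
    return np.linalg.solve(A,b)
def delta(p,Rm,st):
    """dp (tool axes) and rotvec from state pose to target"""
    R0=rot(st['ee_rot']);return R0.T@(p-st['tcp_pos']),R.from_matrix(R0.T@Rm).as_rotvec()
def shot(n,name):
    st=arm.read_state();im=camera(n)[:,:,::-1].copy();cv2.imwrite(f'pics/{name}.png',im);np.save(f'pics/{name}.npy',np.r_[st['tcp_pos'],st['ee_rot']]);return st,im
def load(name):
    a=np.load(f'pics/{name}.npy');return dict(tcp_pos=a[:3],ee_rot=a[3:]),cv2.imread(f'pics/{name}.png')
E
python3 - <<'E'
from h import *
t=cv2.imread('pics/top0.png')
a=cv2.resize(t[160:275,205:325],None,fx=4,fy=4,interpolation=cv2.INTER_CUBIC);b=cv2.resize(t[175:255,375:475],None,fx=4,fy=4,interpolation=cv2.INTER_CUBIC)
o=np.zeros((460,800,3),np.uint8)
o[:,:480]=a[:460,:480];
b=cv2.resize(b,(318,254));o[:254,482:]=b
cv2.imwrite('pics/crop0.png',o)
c=cam('top');print(onz(c,[[269,190]],45),onz(c,[[430,213]],95),onz(c,[[264,245]],25),onz(c,[[329,128]],60),onz(c,[[397,137]],20))
print(onz(c,[[344,292]],9))
E
```

```text
[[655.36 199.74  45.  ]] [[ 586.57 -210.06   95.  ]] [[511.56 214.26  25.  ]] [[818.1   40.35  60.  ]] [[ 803.86 -146.16   20.  ]]
[[386.76   3.67   9.  ]]
```

View pics/crop0.png

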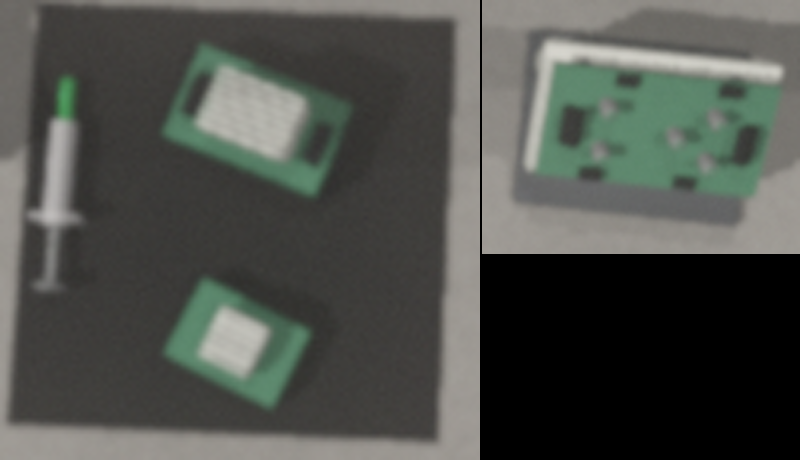

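The crops show the module's long axis tilted about 20°, so its yaw is about -20° or 160°. The key stud shows on the carrier at (675,137). I'm moving to view the carrier with the wrist camera, on the way to the mat.

Emit:
jog_arm --angular '[[0,0,-0.08],[0,0,-0.16],[0,0,-0.24],[0,0,-0.32],[0,0,-0.4]]' --dp '[[41,-26,-3],[82,-51,-5],[123,-77,-7],[164,-102,-10],[205,-128,-12]]' --claw '[1,1,1,1,1]'

```text
t: 0.65
tcp_pos: [376.9, -445.4, 416.8]
ee_rot: [180.0, 0.0, 42.6]
ft_force: [0.7, -0.4, -0.1]
finger_gap: 94.0
gripper_force: 0.0
```

Emit:
jog_arm --angular '[[0,0,-0.1],[0,0,-0.2],[0,0,-0.3],[0,0,-0.4],[0,0,-0.47]]' --dp '[[49,-8,-3],[98,-16,-6],[147,-24,-9],[196,-32,-12],[245,-40,-14]]' --claw '[1,1,1,1,1]'

```text
t: 1.15
tcp_pos: [530.7, -250.4, 431.0]
ee_rot: [180.0, 0.0, 69.6]
ft_force: [-0.1, -0.3, -0.2]
finger_gap: 93.6
gripper_force: 0.0
```

Emit:
jog_arm --angular '[[0,0,0],[0,0,0],[0,0,0]]' --dp '[[10,-30,0],[20,-40,0],[20,-40,0]]' --claw '[1,1,1]'

```text
t: 1.45
tcp_pos: [498.8, -218.3, 431.0]
ee_rot: [180.0, 0.0, 69.4]
ft_force: [-0.5, -0.6, -0.1]
finger_gap: 93.9
gripper_force: 0.0
```

Run:
```python
from h import *
s,im=shot('wrist','w1');print(s['t'],s['tcp_pos'],s['ee_rot'],s['qpos'],s['joint_vel'])
```

```text
1.45 [ 498.84 -218.27  430.95] [180.     0.01  69.42] [ 32.21  11.85 -17.66 106.17   4.04  62.58  -7.54] [ 1.14  1.36  1.54 -2.42  0.58 -0.07  1.09]
```

View pics/w1.png

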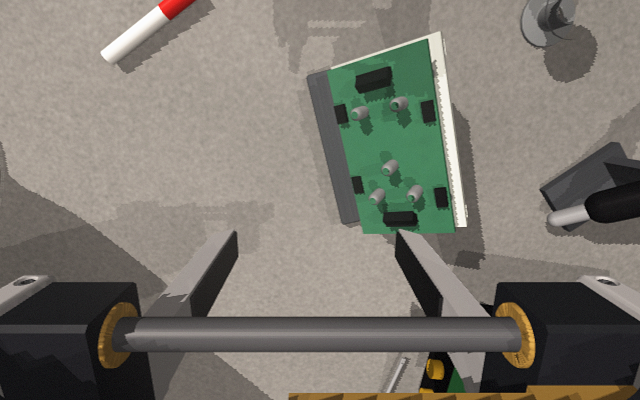

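The wrist view shows the board with studs at about (361,111), (400,101), (389,166), (377,195) and (414,191), and the latches at (374,78) and (400,218). The key stud is nearer the bottom pair, which matches y being across to the left. Next I'll fit the carrier pose roughly and work out a square-on view.

```bash
cat >> h.py <<'E'
from scipy.optimize import least_squares
STUD=np.array([[-19,-42,22],[19,-42,22],[-19,42,22],[19,42,22],[0,-14,22.]])
def carR(y): return R.from_euler('z',y,degrees=True).as_matrix()@R.from_euler('y',-30,degrees=True).as_matrix()
def fitcar(obs,z=95.,z_free=False):
    """obs: list of (cam, uv for STUD)"""
    def f(p): return np.concatenate([(proj(c,STUD@carR(p[2]).T+[p[0],p[1],p[3] if z_free else z])-uv).ravel() for c,uv in obs])
    r=least_squares(f,[587,-210,-5,z]);return r.x,f(r.x).reshape(-1,2)
# tool orientation with tool z=-n, tool y = yv
def toolR(n,yv): 
    z=-n;y=yv/np.linalg.norm(yv);return np.c_[np.cross(y,z),y,z]
E
python3 - <<'E'
from h import *
st,im=load('w1');c=cam('wrist',st)
uv=np.array([[377,195],[414,191],[361,111],[400,101],[389,166.]])
for zf in(0,1):
    p,r=fitcar([(c,uv)],z_free=zf);print(p,r)
p,_=fitcar([(c,uv)])
Rc=carR(p[2]);o=np.array([*p[:2],95])
s=arm.read_state()
T=toolR(Rc[:,2],Rc[:,0]);print(delta(o+Rc[:,2]*300,T,s), o+Rc[:,2]*300)
crop=cv2.resize(im[60:240,320:470],None,fx=4,fy=4,interpolation=cv2.INTER_CUBIC)[:600]
cv2.imwrite('pics/w1c.png',crop)
E
```

```text
[ 585.47 -205.56   -7.2    95.  ] [[-0.79  0.89]
 [ 1.3   2.21]
 [-1.75 -1.74]
 [ 0.18 -1.03]
 [ 1.    0.11]]
[ 587.27 -207.6    -7.31   84.26] [[-0.46 -0.67]
 [ 0.3   0.7 ]
 [-0.64 -0.43]
 [-0.15  0.79]
 [ 0.93 -0.5 ]]
(array([  8.67, -70.14,  76.17]), array([-0.52,  0.06, -0.23])) [ 436.66 -186.75  354.81]
```

Emit:
jog_arm --angular '[[-0.12,0.01,-0.05],[-0.24,0.02,-0.1],[-0.36,0.04,-0.16],[-0.48,0.05,-0.21],[-0.52,0.06,-0.23]]' --dp '[[2,-17,19],[4,-34,38],[6,-50,55],[9,-66,72],[9,-70,76]]' --claw '[1,1,1,1,1]'

```text
t: 2.0
tcp_pos: [435.0, -187.0, 353.1]
ee_rot: [150.0, 0.2, 82.8]
ft_force: [-0.2, 0.2, 0.5]
finger_gap: 94.2
gripper_force: 0.0
```

Emit:
jog_arm --angular '[[0,0,0],[0,0,0]]' --dp '[[0,0,0],[0,0,0]]' --claw '[1,1]'

```text
t: 2.2
tcp_pos: [437.6, -187.5, 355.2]
ee_rot: [150.1, 0.1, 82.7]
ft_force: [-0.1, -0.2, -0.1]
finger_gap: 94.3
gripper_force: 0.0
```

Run:
```python
from h import *
s,im=shot('wrist','w2');print(s['t'],s['tcp_pos'],s['ee_rot'],s['qpos'],s['joint_vel'])
o=cv2.resize(im[20:320,170:470],(600,600),interpolation=cv2.INTER_CUBIC);cv2.imwrite('pics/w2c.png',o)
```

```text
2.2 [ 437.59 -187.48  355.21] [150.11   0.06  82.69] [ 39.53   4.61 -23.14 128.72  -9.59  17.75  18.02] [-0.89  0.13  0.03 -0.75  0.21  0.1  -0.27]
```

View pics/w2c.png

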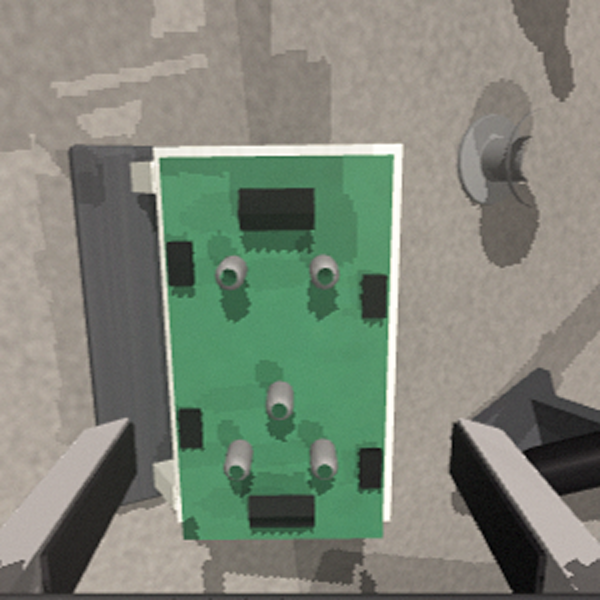

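The square-on view shows the stud tips as dark discs at crop (230,276), (324,275), (279,409), (237,466) and (323,465). The crop is scaled 2x with offset (170,20). I'll refine each tip and refit.

Run:
```python
from h import *
st,im=load('w2');c=cam('wrist',st)
g=np.array([[237,466],[323,465],[230,276],[324,275],[279,409.]])/2+[170,20]
hsv=cv2.cvtColor(im,cv2.COLOR_BGR2HSV)
stud=((hsv[...,1]<75)&(hsv[...,2]>60)).astype(np.uint8)
uv=[]
for u,v in g:
    x0,y0=int(u)-11,int(v)-14
    w=stud[y0:y0+28,x0:x0+23]
    h=hsv[y0:y0+28,x0:x0+23]
    n,lab,sts,cen=cv2.connectedComponentsWithStats(w);k=1+np.argmax(sts[1:,4])
    m=(lab==k).astype(np.uint8)
    pts=np.column_stack(np.nonzero(m)[::-1]);hull=cv2.convexHull(pts)
    f=cv2.fillConvexPoly(np.zeros_like(m),hull,1)
    hole=(f==1)&(m==0)
    n2,l2,s2,c2=cv2.connectedComponentsWithStats(hole.astype(np.uint8));j=1+np.argmax(s2[1:,4])
    uv.append(c2[j]+[x0,y0]);print(g[len(uv)-1],uv[-1],s2[j],sts[k])
uv=np.array(uv)
for q in(uv,g):
  for zf in(0,1):
    p,r=fitcar([(c,q)],z_free=zf);print(p,r.ravel())
```

```text
[288.5 253. ] [287.7  255.81] [ 8 14  7  8 37] [  5   1  15  21 208]
[331.5 252.5] [331.92 255.36] [ 9 14  7  7 36] [  5   1  14  21 211]
[285. 158.] [283.75 158.42] [ 6 11  8  8 48] [  3   4  17  17 170]
[332.  157.5] [332.22 157.7 ] [ 8 11  8  8 46] [  4   4  15  18 172]
[309.5 224.5] [309.24 225.  ] [ 8 12  7  7 41] [  5   0  14  20 196]
[ 579.78 -208.16   -6.51   95.  ] [-0.02 -0.02  0.04 -0.02  0.08 -0.02 -0.12  0.13 -0.01 -0.08]
[ 579.66 -208.06   -6.5    95.24] [-0.03  0.03  0.08  0.02  0.05 -0.07 -0.09  0.07 -0.01 -0.06]
[ 580.34 -207.19   -6.44   95.  ] [-0.33  1.6   0.95  1.6  -0.76 -0.9   0.52 -1.02  0.19 -0.82]
[ 583.11 -209.51   -6.64   89.24] [-0.09  0.36  0.15  0.5  -0.05  0.2  -0.03  0.24  0.03 -1.31]
```

Run:
```python
from h import *
np.save('car.npy',[579.78,-208.16,95,-6.51])
s=arm.read_state()
Tm=rot([180,0,70])
for P in([560,30,420],[650,198,370]): print(delta(np.array(P),Tm,s))
```

```text
(array([230.89, 113.53,  -9.58]), array([ 0.52, -0.06,  0.22]))
(array([409.  , 147.65,  67.49]), array([ 0.52, -0.06,  0.22]))
```

Emit:
jog_arm --angular '[[0.11,-0.01,0.05],[0.22,-0.03,0.1],[0.33,-0.04,0.14],[0.44,-0.05,0.19],[0.52,-0.06,0.22]]' --dp '[[44,22,-2],[89,44,-4],[134,66,-6],[179,88,-8],[224,110,-9]]' --claw '[1,1,1,1,1]'

```text
t: 2.75
tcp_pos: [539.5, -4.6, 409.9]
ee_rot: [-179.8, 0.3, 69.7]
ft_force: [0.4, -1.2, -0.8]
finger_gap: 94.0
gripper_force: 0.0
```

Emit:
jog_arm --angular '[[0,0,0],[0,0,0],[0,0,0],[0,0,0],[0,0,0]]' --dp '[[45,7,12],[90,14,24],[135,20,36],[175,26,45],[194,29,50]]' --claw '[1,1,1,1,1]'

```text
t: 3.25
tcp_pos: [633.1, 169.5, 356.7]
ee_rot: [180.0, 0.2, 70.0]
ft_force: [-0.5, -0.0, 0.3]
finger_gap: 93.8
gripper_force: 0.0
```

Emit:
jog_arm --angular '[[0,0,0],[0,0,0]]' --dp '[[0,0,0],[0,0,0]]' --claw '[1,1]'

```text
t: 3.45
tcp_pos: [632.1, 165.4, 357.5]
ee_rot: [180.0, 0.2, 69.9]
ft_force: [0.0, -0.7, -0.1]
finger_gap: 94.1
gripper_force: 0.0
```

Run:
```python
from h import *
s,im=shot('wrist','w3');print(s['t'],s['tcp_pos'],s['ee_rot'],s['qpos'],s['joint_vel'])
```

```text
3.45 [632.05 165.37 357.55] [179.96   0.22  69.87] [ -0.95  27.03 -26.13  96.1   13.56  60.12 -51.55] [ 1.3  -1.3   0.22  0.88 -0.34 -0.23  0.34]
```

View pics/w3.png

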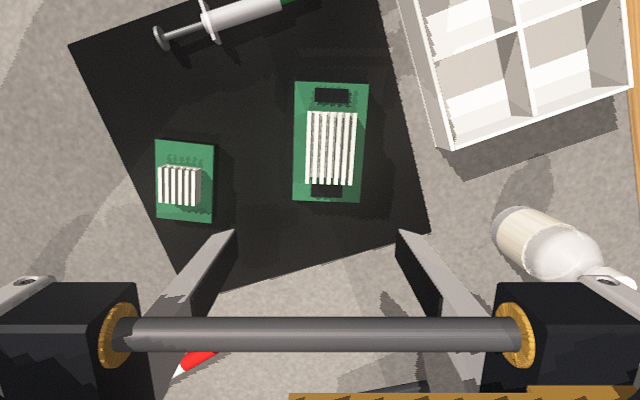

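The wrist view shows the larger module at (331,142), with fins from (305,112) to (357,185) and a near-symmetric top, so its sense can't be told from above. The syringe and bottle are clear of it. I'll measure its centre and yaw.

```bash
cat > mod.py <<'E'
from h import *
def module(name,box,zt=62,zb=28,mat=2):
    st,im=load(name);c=cam('wrist',st);x0,y0,x1,y1=box
    hsv=cv2.cvtColor(im,cv2.COLOR_BGR2HSV)[y0:y1,x0:x1]
    out=[]
    for m,z in(((hsv[...,0]>50)&(hsv[...,0]<95)&(hsv[...,1]>80)&(hsv[...,2]>50),zb),((hsv[...,1]<60)&(hsv[...,2]>150),zt)):
        m=cv2.morphologyEx(m.astype(np.uint8),cv2.MORPH_CLOSE,np.ones((7,7)))
        n,l,s,_=cv2.connectedComponentsWithStats(m);k=1+np.argmax(s[1:,4])
        pts=np.column_stack(np.nonzero(l==k)[::-1])+[x0,y0]
        W=onz(c,pts,z+mat)[:,:2].astype(np.float32)
        r=cv2.minAreaRect(W);out.append(r);print(z,r)
        b=cv2.boxPoints(r);e=b[1]-b[0] if np.linalg.norm(b[1]-b[0])>np.linalg.norm(b[2]-b[1]) else b[2]-b[1]
        e=e*np.sign(e[1]);print('  yaw of y-axis-90:',np.degrees(np.arctan2(e[1],e[0]))-90)
    return out
E
python3 - <<'E'
from mod import *
module('w3',(270,60,395,215))
st,im=load('w3');c=cam('wrist',st);print(onz(c,[[331,142]],45),onz(c,[[185,182]],30))
E
```

```text
28 ((659.0514526367188, 202.13827514648438), (111.10932922363281, 67.04315185546875), 67.59754943847656)
  yaw of y-axis-90: -22.40245
62 ((658.998291015625, 202.3268585205078), (61.03539276123047, 41.33785629272461), 67.35755157470703)
  yaw of y-axis-90: -22.64241
[[661.92 205.12  45.  ]] [[516.32 216.03  30.  ]]
```

Block and heatsink agree: centre (659.0, 202.2), yaw -22.5° (mod 180). I'm moving straight above for a check.

Emit:
jog_arm --angular '[[0,0,0.02],[0,0,0.04],[0,0,0.042],[0,0,0.042]]' --dp '[[22,6,14],[44,12.7,27.5],[44,12.7,27.5],[44,12.7,27.5]]' --claw '[1,1,1,1]'

```text
t: 3.9
tcp_pos: [658.7, 201.5, 330.3]
ee_rot: [179.9, 0.2, 67.4]
ft_force: [1.0, -0.8, 0.7]
finger_gap: 93.8
gripper_force: 0.0
```

Run:
```python
from mod import *
s,im=shot('wrist','w4');print(s['t'],s['tcp_pos'],s['ee_rot'])
c=cam('wrist',s);u,v=proj(c,[[659,202,45]])[0].astype(int);print(u,v)
module('w4',(u-60,v-90,u+60,v+90))
R0=rot(s['ee_rot'])
print(delta(np.array([659,202.2,233]),rot([180,0,67.5]),s))
```

```text
3.9 [658.74 201.48 330.32] [179.94   0.19  67.44]
314 201
28 ((658.6384887695312, 201.74679565429688), (111.2096939086914, 67.14901733398438), 67.47268676757812)
  yaw of y-axis-90: -22.527306
62 ((659.7826538085938, 204.45919799804688), (65.53803253173828, 41.042762756347656), 67.76174926757812)
  yaw of y-axis-90: -22.238281
(array([ 1.08, -0.14, 97.32]), array([ 0.,  0., -0.]))
```

Emit:
jog_arm --angular '[[0,0,0],[0,0,0],[0,0,0],[0,0,0],[0,0,0]]' --dp '[[0.3,0,30],[0.3,0,60],[0.3,0,84],[0.3,0,96],[0.3,0,97]]' --claw '[1,1,1,1,1]'

```text
t: 4.45
tcp_pos: [658.5, 201.7, 232.5]
ee_rot: [-180.0, 0.2, 67.5]
ft_force: [1.0, -0.4, 0.7]
finger_gap: 94.2
gripper_force: 0.0
```

Emit:
jog_arm --angular '[[0,0,0],[0,0,0],[0,0,0],[0,0,0],[0,0,0]]' --dp '[[0,0,0],[0,0,0],[0,0,0],[0,0,0],[0,0,0]]' --claw '[0.8,0.65,0.5,0.4,0.3]' --grip_force 40

```text
t: 4.95
tcp_pos: [658.8, 202.9, 233.5]
ee_rot: [179.9, 0.1, 67.5]
ft_force: [1.0, -0.1, 0.6]
finger_gap: 57.4
gripper_force: 0.0
```

Emit:
jog_arm --angular '[[0,0,0],[0,0,0],[0,0,0],[0,0,0],[0,0,0]]' --dp '[[0,0,0],[0,0,0],[0,0,0],[0,0,0],[0,0,0]]' --claw '[0.2,0.2,0.2,0.2,0.2]'

```text
t: 5.45
tcp_pos: [658.7, 202.9, 233.0]
ee_rot: [180.0, 0.1, 67.5]
ft_force: [0.1, -1.0, 0.4]
finger_gap: 40.2
gripper_force: 40.0
```

Emit:
jog_arm --angular '[[0,0,0],[0,0,0],[0,0,0],[0,0,0],[0,0,0]]' --dp '[[0,0,-15],[0,0,-50],[0,0,-95],[0,0,-140],[0,0,-185]]' --claw '[0.2,0.2,0.2,0.2,0.2]'

```text
t: 5.95
tcp_pos: [658.3, 203.1, 420.7]
ee_rot: [180.0, 0.1, 67.5]
ft_force: [0.7, -0.3, -3.9]
finger_gap: 39.4
gripper_force: 40.0
```

Emit:
jog_arm --angular '[[-0.04,0.12,0],[-0.08,0.25,0],[-0.12,0.38,0],[-0.16,0.5,0],[-0.2,0.63,0]]' --dp '[[-15,0,-15],[-30,0,-30],[-45,0,-45],[-60,0,-60],[-75,0,-75]]' --claw '[0.2,0.2,0.2,0.2,0.2]'

```text
t: 6.45
tcp_pos: [629.3, 133.9, 494.7]
ee_rot: [166.5, -35.8, 72.0]
ft_force: [-0.2, 2.3, -3.5]
finger_gap: 39.7
gripper_force: 40.0
```

Run:
```python
from h import *
s,im=shot('scene','s5');print(s['t'],s['tcp_pos'],s['ee_rot'],s['qpos'],s['finger_gap'],s['ft_force'])
```

```text
6.45 [629.34 133.9  494.71] [166.46 -35.84  71.98] [ 21.68  15.62 -40.58 100.5  -17.64  36.69 -26.06] 39.65595858481683 [-0.16  2.32 -3.52]
```

Emit:
jog_arm --angular '[[-0.04,0.12,0],[-0.08,0.25,0],[-0.12,0.38,0],[-0.13,0.42,0],[-0.13,0.42,0]]' --dp '[[0,0,-15],[0,0,-30],[0,0,-45],[0,0,-50],[0,0,-50]]' --claw '[0.2,0.2,0.2,0.2,0.2]'

```text
t: 7.0
tcp_pos: [610.4, 108.7, 533.0]
ee_rot: [149.4, -58.2, 84.8]
ft_force: [0.1, -1.2, -3.4]
finger_gap: 39.9
gripper_force: 40.0
```

Run:
```python
from h import *
s,im=shot('scene','s6');print(s['t'],s['tcp_pos'],s['ee_rot'],s['qpos'],s['finger_gap'],s['ft_force'])
u,v=proj(cam('scene'),s['tcp_pos']+rot(s['ee_rot'])[:,2]*233)[0].astype(int);print(u,v)
y0=max(v-75,0);x0=max(u-75,0);cv2.imwrite('pics/s6c.png',cv2.resize(im[y0:y0+150,x0:x0+150],(600,600),interpolation=cv2.INTER_CUBIC))
```

```text
7.0 [610.38 108.72 532.95] [149.45 -58.2   84.77] [ 50.76  18.32 -67.94 106.79 -56.18  24.37  13.43] 39.89112354597641 [ 0.12 -1.21 -3.36]
315 145
```

View pics/s6c.png

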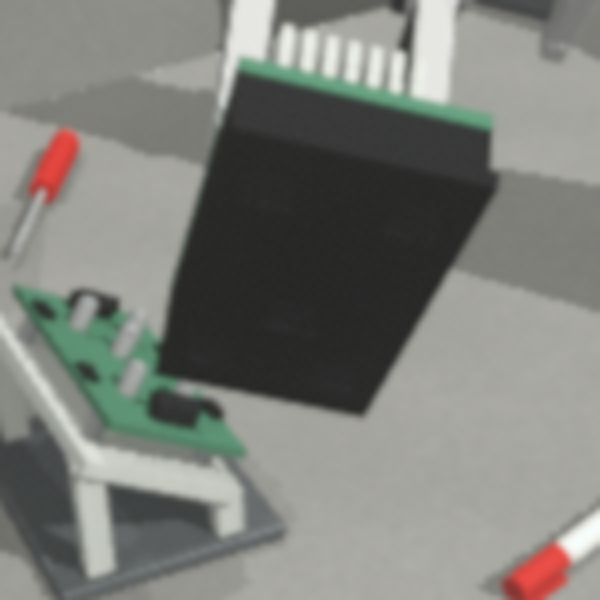

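The underside faces the camera, with faint sockets at crop (270,190), (415,225) and (290,320). The odd one seems nearer the lower end, which is tool -x. I'll stretch the contrast to be sure.

Run:
```python
from h import *
im=cv2.imread('pics/s6.png');u,v=315,145;y0=v-75;x0=u-75
fr=[camera('scene').astype(float) for _ in range(6)]
g=np.mean(fr,0).mean(2)[y0:y0+150,x0:x0+150]
e=np.clip((g-22)*10,0,255);print(np.percentile(g[50:95,55:105],[1,25,50,75,99]))
lo,hi=np.percentile(g[50:95,55:105],[1,99]);e=np.clip((g-lo)/(hi-lo)*255,0,255).astype(np.uint8)
cv2.imwrite('pics/s6e.png',cv2.resize(e[25:115,30:130],(800,600)[:2] and (660,594),interpolation=cv2.INTER_CUBIC))
```

```text
[ 38.5   39.22  39.69  40.39 124.61]
```

View pics/s6e.png

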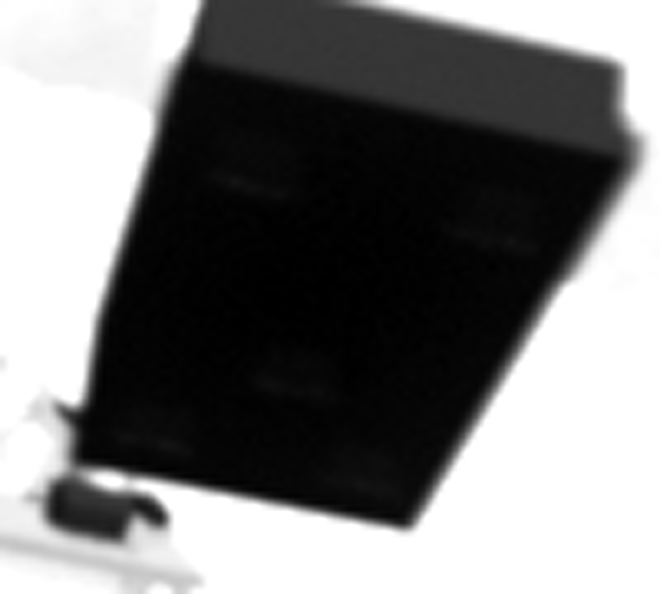

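The enhanced picture is clear: socket pairs at (250,185)/(490,240) and (150,440)/(360,485), with the key socket at (295,390) nearer tool -x. So module y = tool +x and module x = tool y, and the present grasp suits the carrier. Next I'll check the module's position in the hand with the wrist camera and compute the way back.

Run:
```python
from h import *
s,im=shot('wrist','w7');c=cam('wrist',s);R0=rot(s['ee_rot']);tp=lambda P:proj(c,np.atleast_2d(P)@R0.T+s['tcp_pos'])
print(tp([[55,-33,203],[55,33,203],[30,-20,169],[30,20,169],[0,0,180]]))
cv2.imwrite('pics/w7c.png',cv2.resize(im[190:390,170:470],(750,500),interpolation=cv2.INTER_CUBIC))
car=np.load('car.npy');Rc=carR(car[3]);T=toolR(Rc[:,2],Rc[:,0])
print(R.from_matrix(T).as_euler('xyz',degrees=True))
# intermediate: previous pose, then vertical pose nearer, then approach
print('back',delta(np.array([600,100,500]),rot([180,0,75]),s))
A=rot([180,0,75]);st=dict(tcp_pos=np.array([600,100,500.]),ee_rot=[180,0,75])
for h in(340,):
    P=car[:3]+Rc[:,2]*h;print(h,P,delta(P,T,st))
```

```text
[[255.68 150.18]
 [373.18 150.15]
 [272.64 211.02]
 [355.76 210.99]
 [314.41 257.91]]
[150.     0.    83.49]
back (array([-34.74, -10.93,   0.63]), array([ 0.4 , -1.02, -0.11]))
340 [ 410.88 -188.89  389.45] (array([-327.99, -107.91,  110.55]), array([-0.52,  0.04, -0.14]))
```

View pics/w7c.png

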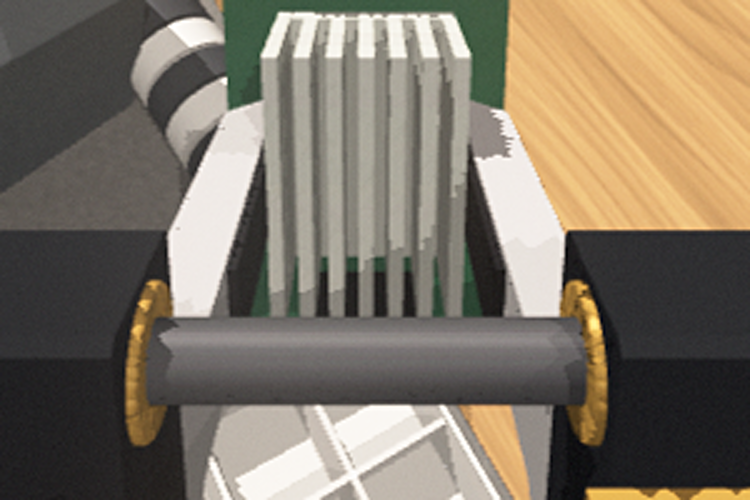

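The hand view shows the front fin corners at about full-frame (276,213) and (358,213), against an expected (273,211) and (356,211). The camera therefore reads about +1.3 mm in tool y. I'll measure this properly from the block's front edge.

Run:
```python
from h import *
s,im=load('w7');hsv=cv2.cvtColor(im,cv2.COLOR_BGR2HSV)
m=((hsv[...,0]>50)&(hsv[...,0]<95)&(hsv[...,1]>80)&(hsv[...,2]>40));m[:130]=0;m[200:]=0;m[:,:230]=0;m[:,400:]=0
for r in range(140,200,6):
    x=np.nonzero(m[r])[0];print(r,(x.min(),x.max(),(x.min()+x.max())/2) if len(x) else None,end=';')
ys=np.nonzero(m.sum(1)>60)[0];y0=ys.min();x=np.nonzero(m[y0+2])[0];print('\nfront row',y0,x.min(),x.max())
# intersect front corners with planes at tool depth L-28
c=cam('wrist',s);R0=rot(s['ee_rot'])
for L in(229,231,233):
    n=R0[:,2];P=onplane(c,[[x.min()-.5,y0-.5],[x.max()+.5,y0-.5]],s['tcp_pos']+n*(L-28),n);print(L,(P-s['tcp_pos'])@R0)
P=onplane(c,[[275.8,213],[358,213]],s['tcp_pos']+n*169,n);print((P-s['tcp_pos'])@R0)
```

```text
140 None;146 None;152 (np.int64(365), np.int64(365), np.float64(365.0));158 (np.int64(264), np.int64(373), np.float64(318.5));164 None;170 None;176 None;182 (np.int64(259), np.int64(287), np.float64(273.0));188 (np.int64(261), np.int64(327), np.float64(294.0));194 (np.int64(260), np.int64(372), np.float64(316.0));Traceback (most recent call last):
  File "<stdin>", line 6, in <module>
    return umr_minimum(a, axis, None, out, keepdims, initial, where)
ValueError: zero-size array to reduction operation minimum which has no identity
```

Emit:
jog_arm --angular '[[0.06,-0.14,-0.02],[0.11,-0.28,-0.03],[0.17,-0.42,-0.05],[0.22,-0.56,-0.06],[0.28,-0.7,-0.08]]' --dp '[[-5,-2,0],[-10,-3,0],[-15,-5,0],[-20,-6,0],[-25,-8,0]]' --claw '[0.2,0.2,0.2,0.2,0.2]'

```text
t: 7.9
tcp_pos: [602.5, 102.2, 510.1]
ee_rot: [172.4, -20.0, 74.2]
ft_force: [-0.4, 1.2, -4.2]
finger_gap: 40.0
gripper_force: 40.0
```

Emit:
jog_arm --angular '[[0.05,-0.13,-0.01],[0.1,-0.26,-0.02],[0.12,-0.32,-0.03]]' --dp '[[-10,-3,-5],[-20,-6,-10],[-25,-7,-15]]' --claw '[0.2,0.2,0.2]'

```text
t: 8.2
tcp_pos: [586.3, 77.6, 513.9]
ee_rot: [179.4, -1.7, 74.7]
ft_force: [-0.5, 0.6, -3.7]
finger_gap: 39.6
gripper_force: 40.0
```

Run:
```python
from h import *
s=arm.read_state();print(s['t'],s['tcp_pos'],s['ee_rot'],s['qpos'],s['finger_gap'])
car=np.load('car.npy');Rc=carR(car[3]);T=toolR(Rc[:,2],Rc[:,0])
P=car[:3]+Rc[:,2]*330;print(P,delta(P,T,s))
```

```text
8.2 [586.27  77.6  513.93] [179.39  -1.68  74.71] [ 15.38  14.81 -35.1   93.82   7.75  72.66 -36.23] 39.60480074410023
[ 415.84 -189.45  380.79] (array([-306.31,  -95.32,  123.18]), array([-0.51,  0.01, -0.16]))
```

Emit:
jog_arm --angular '[[-0.1,0,-0.03],[-0.2,0,-0.06],[-0.3,0.01,-0.1],[-0.41,0.01,-0.13],[-0.51,0.01,-0.16]]' --dp '[[-40,-12,14],[-80,-25,28],[-120,-37,42],[-160,-50,56],[-200,-62,70]]' --claw '[0.2,0.2,0.2,0.2,0.2]'

```text
t: 8.7
tcp_pos: [474.0, -97.8, 435.9]
ee_rot: [149.5, -0.0, 83.6]
ft_force: [1.2, 0.6, -4.0]
finger_gap: 39.5
gripper_force: 40.0
```

Run:
```python
from h import *
s=arm.read_state();print(s['t'],s['tcp_pos'],s['ee_rot'],s['qpos'],s['finger_gap'])
car=np.load('car.npy');Rc=carR(car[3]);T=toolR(Rc[:,2],Rc[:,0])
P=car[:3]+Rc[:,2]*310;print(P,delta(P,T,s))
```

```text
8.7 [473.99 -97.82 435.88] [149.55  -0.03  83.61] [ 33.19  -1.19 -28.72 122.78   0.96  27.83  -2.81] 39.513434002215675
[ 425.78 -190.59  363.47] (array([-97.6 , -69.08,  43.32]), array([ 0.01, -0.  ,  0.  ]))
```

Emit:
jog_arm --angular '[[0,0,0],[0.01,0,0],[0.01,0,0],[0.01,0,0],[0.01,0,0]]' --dp '[[-30,-20,10],[-65,-45,25],[-90,-64,38],[-97.5,-69,43],[-97.5,-69,43]]' --claw '[0.2,0.2,0.2,0.2,0.2]'

```text
t: 9.2
tcp_pos: [426.0, -190.1, 362.8]
ee_rot: [150.5, -0.2, 83.5]
ft_force: [-0.2, -0.7, -2.9]
finger_gap: 39.7
gripper_force: 40.0
```

Emit:
jog_arm --angular '[[0,0,0],[0,0,0]]' --dp '[[0,0,0],[0,0,0]]' --claw '[0.2,0.2]'

```text
t: 9.4
tcp_pos: [427.2, -188.7, 364.5]
ee_rot: [150.4, -0.2, 83.6]
ft_force: [-0.6, -0.3, -2.8]
finger_gap: 39.7
gripper_force: 40.0
```

Run:
```python
from h import *
s,im=shot('wrist','w8');print(s['t'],s['tcp_pos'],s['ee_rot'],s['qpos'],s['finger_gap'],s['ft_force'],s['wrist_torque'])
car=np.load('car.npy');Rc=carR(car[3]);T=toolR(Rc[:,2],Rc[:,0]);print(delta(car[:3]+Rc[:,2]*310,T,s))
cv2.imwrite('pics/w8c.png',cv2.resize(im[20:320,130:530],(800,600),interpolation=cv2.INTER_CUBIC))
```

```text
9.4 [ 427.24 -188.66  364.47] [150.36  -0.17  83.64] [ 40.05   2.92 -22.39 128.98 -14.17  19.8   23.7 ] 39.7277157742039 [-0.61 -0.28 -2.8 ] [ 0.12  0.84 -0.03]
(array([-2.08, -1.57,  0.25]), array([-0.01, -0.  ,  0.  ]))
```

View pics/w8c.png

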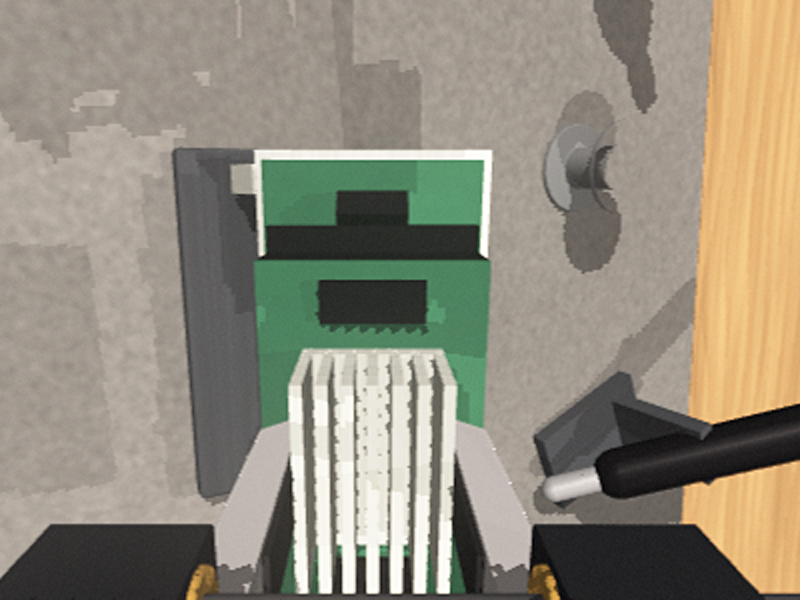

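The wrist view now shows the module over the board: flange at crop y 225–258, green front edge at y=259 spanning x 254–490, board end above spanning x 262–487. I'll measure both in the same picture.

Run:
```python
from h import *
car=np.load('car.npy');Rc=carR(car[3])
def green(im):
    h=cv2.cvtColor(im,cv2.COLOR_BGR2HSV);return (h[...,0]>60)&(h[...,0]<95)&(h[...,1]>70)&(h[...,2]>50)
def span(a,lo,hi): x=np.nonzero(a[lo:hi])[0]+lo;return x.min()-.5+.5,x.max()+.5
for n in('w2','w8'):
    s,im=load(n);c=cam('wrist',s);g=green(im);R0=rot(s['ee_rot'])
    pc=proj(c,np.array([[-48,88,0],[48,88,0],[-48,70,0],[48,70,0]])@Rc.T+car[:3]);print(n,'pred board',pc.ravel())
    r=int(pc[2:,1].mean());print('  row',r,span(g[r],230,400),' col 280/350 top',[span(g[:,k],60,140)[0] for k in(275,300,350)])
    if n=='w8':
        for r in(153,158,163):print('  mod row',r,span(g[r],230,400))
        print('  front',[np.nonzero(g[138:,k])[0][0]+138 for k in(262,275,300,330,350,370)])
        print('  blk->', [np.nonzero(~g[100:140,k])[0][0]+100 for k in(270,290,345,360)])
        for L in(229,231,233):
            nn=R0[:,2];P=onplane(c,[[257,149.5],[375.3,149.5]],s['tcp_pos']+nn*(L-28),nn);print(L,((P-s['tcp_pos'])@R0).ravel())
    print('  carrier in tool',(car[:3]-s['tcp_pos'])@R0, 'rel rot',R.from_matrix(R0.T@toolR(Rc[:,2],Rc[:,0])).as_rotvec())
```

```text
w2 pred board [248.65  98.35 366.64  96.85 250.15 121.05 365.97 119.62]
  row 120 (np.float64(251.0), np.float64(365.5))  col 280/350 top [np.float64(99.0), np.float64(98.0), np.float64(98.0)]
  carrier in tool [ -2.12  -5.1  297.2 ] rel rot [-0.    0.01 -0.01]
w8 pred board [259.68  99.56 371.79  99.58 260.62 121.14 370.85 121.2 ]
  row 121 (np.float64(262.0), np.float64(370.5))  col 280/350 top [np.float64(100.0), np.float64(100.0), np.float64(100.0)]
  mod row 153 (np.float64(257.0), np.float64(374.5))
  mod row 158 (np.float64(257.0), np.float64(374.5))
  mod row 163 (np.float64(258.0), np.float64(374.5))
  front [np.int64(138), np.int64(150), np.int64(150), np.int64(150), np.int64(150), np.int64(150)]
  blk-> [np.int64(133), np.int64(133), np.int64(133), np.int64(133)]
229 [ 55.39 -32.02 201.    55.36  33.62 201.  ]
231 [ 55.15 -32.38 203.    55.11  33.99 203.  ]
233 [ 54.91 -32.74 205.    54.87  34.35 205.  ]
  carrier in tool [ -3.31   0.37 310.25] rel rot [-0.01 -0.    0.  ]
```

Emit:
jog_arm --angular '[[-0.006,0,0],[-0.006,0,0],[-0.006,0,0],[-0.006,0,0],[-0.006,0,0]]' --dp '[[-3.4,0,15],[-3.4,0,30],[-3.4,0,42],[-3.4,0,45],[-3.4,0,45]]' --claw '[0.2,0.2,0.2,0.2,0.2]'

```text
t: 9.95
tcp_pos: [448.4, -195.0, 324.3]
ee_rot: [150.1, -0.2, 83.6]
ft_force: [-0.1, -1.1, -3.4]
finger_gap: 39.4
gripper_force: 40.0
```

Emit:
jog_arm --angular '[[0,0,0],[0,0,0],[0,0,0]]' --dp '[[0,0,0],[0,0,0],[0,0,0]]' --claw '[0.2,0.2,0.2]' --grip_force 55

```text
t: 10.25
tcp_pos: [448.1, -195.4, 325.0]
ee_rot: [150.0, -0.2, 83.5]
ft_force: [-0.4, 0.1, -3.1]
finger_gap: 39.6
gripper_force: 55.0
```

```bash
cat > chk.py <<'E'
from h import *
import sys
car=np.load('car.npy');Rc=carR(car[3]);n=sys.argv[1]
s,im=shot('wrist',n);c=cam('wrist',s);R0=rot(s['ee_rot'])
h=cv2.cvtColor(im,cv2.COLOR_BGR2HSV);g=(h[...,0]>60)&(h[...,0]<95)&(h[...,1]>70)&(h[...,2]>50)
def span(a,lo,hi): x=np.nonzero(a[lo:hi])[0]+lo;return x.min(),x.max()+1.
pc=proj(c,np.array([[-48,88,0],[48,88,0],[-48,75,0],[48,75,0]])@Rc.T+car[:3]);r=int(pc[2:,1].mean())
print('t',s['t'],'pred',pc.ravel(),'\nrow',r,span(g[r],225,410),'top',[span(g[:,k],40,r)[0] for k in(275,300,350)])
print('mod row',span(g[156],225,410),'front',[np.nonzero(g[140:,k])[0][0]+140 for k in(275,300,350,365)])
print('carrier in tool',(car[:3]-s['tcp_pos'])@R0,'rot',R.from_matrix(R0.T@toolR(Rc[:,2],Rc[:,0])).as_rotvec(),s['ft_force'],'tool F',s['ft_force']@R0,s['qpos'])
E
python3 chk.py w9
```

```text
t 10.25 pred [247.73  91.03 381.32  90.84 248.74 109.78 380.4  109.6 ] 
row 109 (np.int64(250), np.float64(380.0)) top [np.int64(91), np.int64(91), np.int64(91)]
mod row (np.int64(252), np.float64(378.0)) front [np.int64(150), np.int64(150), np.int64(150), np.int64(150)]
carrier in tool [  1.48  -0.27 265.31] rot [-0. -0. -0.] [-0.41  0.07 -3.11] tool F [ 0.02 -1.91  2.48] [ 37.92   8.71 -21.31 128.99 -10.85  13.69  21.03]
```

Emit:
jog_arm --angular '[[0,0,0],[0,0,0],[0,0,0],[0,0,0],[0,0,0]]' --dp '[[0.7,-0.4,3],[1.3,-0.8,6],[1.3,-0.8,8],[1.3,-0.8,8],[1.3,-0.8,8]]' --claw '[0.2,0.2,0.2,0.2,0.2]'

```text
t: 10.8
tcp_pos: [451.6, -194.4, 317.1]
ee_rot: [150.1, -0.2, 83.6]
ft_force: [0.2, -0.8, -3.2]
finger_gap: 39.6
gripper_force: 55.0
```

```bash
python3 chk.py w10
```

```text
t 10.8 pred [247.21  92.78 385.42  92.6  248.27 112.14 384.4  111.97] 
row 112 (np.int64(249), np.float64(384.0)) top [np.int64(93), np.int64(93), np.int64(93)]
mod row (np.int64(252), np.float64(382.0)) front [np.int64(150), np.int64(150), np.int64(150), np.int64(150)]
carrier in tool [ -0.1    0.99 256.74] rot [-0. -0. -0.] [ 0.17 -0.78 -3.17] tool F [-0.76 -1.36  2.87] [ 36.94   9.72 -20.73 129.09 -10.    12.6   20.08]
```

Aligned within about 0.3 mm. I'm lowering slowly onto the studs.

Emit:
jog_arm --angular '[[0,0,0],[0,0,0],[0,0,0],[0,0,0],[0,0,0]]' --dp '[[0,-0.2,2],[0,-0.2,4],[0,-0.2,6],[0,-0.2,8],[0,-0.2,10]]' --claw '[0.2,0.2,0.2,0.2,0.2]'

```text
t: 11.35
tcp_pos: [456.5, -194.9, 308.2]
ee_rot: [150.1, -0.2, 83.6]
ft_force: [0.2, 0.1, -2.8]
finger_gap: 39.5
gripper_force: 55.0
```

```bash
python3 chk.py w11
```

```text
t 11.35 pred [244.33  91.99 388.79  91.78 245.48 112.22 387.68 112.03] 
row 112 (np.int64(247), np.float64(388.0)) top [np.int64(92), np.int64(92), np.int64(92)]
mod row (np.int64(249), np.float64(385.0)) front [np.int64(150), np.int64(150), np.int64(150), np.int64(150)]
carrier in tool [ -0.05   1.15 246.64] rot [-0. -0. -0.] [ 0.19  0.14 -2.82] tool F [ 0.15 -1.26  2.53] [ 35.96  10.97 -20.01 129.03  -9.18  11.37  19.3 ]
```

Emit:
jog_arm --angular '[[0,0,0],[0,0,0],[0,0,0],[0,0,0],[0,0,0]]' --dp '[[0,0.1,2],[0,0.1,4],[0,0.1,6],[0,0.1,8],[0,0.1,10]]' --claw '[0.2,0.2,0.2,0.2,0.2]'

```text
t: 11.9
tcp_pos: [461.5, -195.4, 299.8]
ee_rot: [150.1, -0.2, 83.5]
ft_force: [-5.3, 0.4, 3.0]
finger_gap: 39.6
gripper_force: 55.0
```

```bash
python3 chk.py w12
```

```text
t 11.9 pred [240.62  91.16 391.73  90.95 241.87 112.32 390.52 112.13] 
row 112 (np.int64(245), np.float64(388.0)) top [np.int64(92), np.int64(92), np.int64(92)]
mod row (np.int64(248), np.float64(386.0)) front [np.int64(150), np.int64(150), np.int64(150), np.int64(150)]
carrier in tool [ -0.01   0.89 236.8 ] rot [-0. -0. -0.] [-5.26  0.38  3.  ] tool F [-0.2  -3.07 -5.23] [ 34.93  12.2  -19.21 128.91  -8.46  10.21  18.61]
```

Pressing force is about 8 N and the board is going down as expected. Continuing.

Emit:
jog_arm --angular '[[0,0,0],[0,0,0],[0,0,0],[0,0,0],[0,0,0]]' --dp '[[0,0,1.5],[0,0,3],[0,0,4.5],[0,0,6],[0,0,7]]' --claw '[0.2,0.2,0.2,0.2,0.2]'

```text
t: 12.45
tcp_pos: [464.9, -196.0, 294.0]
ee_rot: [150.1, -0.2, 83.5]
ft_force: [-12.2, 1.5, 14.9]
finger_gap: 39.5
gripper_force: 55.0
```

```bash
python3 chk.py w13
```

```text
t 12.45 pred [237.87  90.23 393.97  90.01 239.22 112.1  392.69 111.89] 
row 111 (np.int64(245), np.float64(389.0)) top [np.int64(92), np.int64(92), np.int64(92)]
mod row (np.int64(247), np.float64(386.0)) front [np.int64(150), np.int64(150), np.int64(150), np.int64(150)]
carrier in tool [  0.2    0.74 230.05] rot [-0. -0. -0.] [-12.2    1.54  14.91] tool F [  0.21  -3.21 -19.06] [ 34.28  13.04 -18.69 128.81  -7.96   9.43  18.13]
```

Emit:
jog_arm --angular '[[0,0,0],[0,0,0],[0,0,0]]' --dp '[[0,0,0.7],[0,0,1.4],[0,0,2]]' --claw '[0.2,0.2,0.2]'

```text
t: 12.8
tcp_pos: [466.3, -195.3, 292.4]
ee_rot: [150.1, -0.2, 83.6]
ft_force: [-5.4, -0.4, 5.0]
finger_gap: 39.9
gripper_force: 55.0
```

```bash
python3 chk.py w14
```

```text
t 12.8 pred [237.15  91.6  394.56  91.52 238.5  113.62 393.24 113.56] 
row 113 (np.int64(244), np.float64(389.0)) top [np.int64(93), np.int64(93), np.int64(93)]
mod row (np.int64(246), np.float64(387.0)) front [np.int64(149), np.int64(149), np.int64(149), np.int64(149)]
carrier in tool [ -0.74   0.61 228.03] rot [-0. -0.  0.] [-5.38 -0.44  5.02] tool F [-1.02 -2.09 -6.99] [ 40.93  14.06 -26.27 128.38   4.7    9.52   6.09]
```

The arm used its redundancy at the joint limit, and the force dropped from 22 N to about 10 N, so something may have snapped. Continuing gently.

Emit:
jog_arm --angular '[[0,0,0],[0,0,0],[0,0,0],[0,0,0]]' --dp '[[-0.4,0,0.7],[-0.8,0,1.4],[-0.8,0,2],[-0.8,0,2]]' --claw '[0.2,0.2,0.2,0.2]'

```text
t: 13.25
tcp_pos: [466.9, -196.9, 290.4]
ee_rot: [150.1, -0.2, 83.6]
ft_force: [-6.9, 0.9, 10.2]
finger_gap: 39.8
gripper_force: 55.0
```

```bash
python3 chk.py w15
```

```text
t 13.25 pred [236.57  88.74 395.95  88.54 237.96 111.08 394.6  110.91] 
row 110 (np.int64(243), np.float64(390.0)) top [np.int64(90), np.int64(90), np.int64(90)]
mod row (np.int64(246), np.float64(388.0)) front [np.int64(149), np.int64(149), np.int64(149), np.int64(149)]
carrier in tool [  0.83   0.91 225.94] rot [-0. -0. -0.] [-6.87  0.86 10.22] tool F [  0.11  -0.91 -12.31] [ 42.19  14.54 -27.54 128.25   7.28   9.41   3.81]
```

Emit:
jog_arm --angular '[[0,0,0],[0,0,0],[0,0,0],[0,0,0],[0,0,0]]' --dp '[[0.4,0,0.7],[0.4,0,1.4],[0.4,0,2.1],[0.4,0,2.8],[0.4,0,3]]' --claw '[0.2,0.2,0.2,0.2,0.2]'

```text
t: 13.8
tcp_pos: [468.3, -197.6, 288.0]
ee_rot: [150.1, -0.1, 83.5]
ft_force: [-9.6, -5.3, 13.3]
finger_gap: 39.4
gripper_force: 55.0
```

```bash
python3 chk.py w16
```

```text
t 13.8 pred [235.15  87.1  397.07  86.71 236.61 109.81 395.69 109.46] 
row 109 (np.int64(242), np.float64(391.0)) top [np.int64(89), np.int64(89), np.int64(89)]
mod row (np.int64(245), np.float64(389.0)) front [np.int64(147), np.int64(147), np.int64(147), np.int64(147)]
carrier in tool [  1.65   0.91 223.1 ] rot [-0. -0. -0.] [-9.65 -5.29 13.32] tool F [ -6.31  -1.14 -16.04] [ 44.27  15.25 -29.94 128.08  13.18   9.35  -1.83]
```

Emit:
jog_arm --angular '[[0,0,0],[0,0,0],[0,0,0],[0,0,0]]' --dp '[[0.5,0,0.7],[0.8,0,1.4],[0.8,0,2],[0.8,0,2]]' --claw '[0.2,0.2,0.2,0.2]'

```text
t: 14.25
tcp_pos: [469.3, -196.9, 286.1]
ee_rot: [150.1, -0.2, 83.5]
ft_force: [-4.1, -4.8, 4.9]
finger_gap: 39.9
gripper_force: 55.0
```

```bash
cat >> chk.py <<'E'
print('tool M',s['wrist_torque']@R0)
# latch/flange: dark rows along centre columns between board end and module front
print('rows x=314',[int(v) for v in im[85:160:3,314].mean(1)]);print('rows x=280',[int(v) for v in im[85:160:3,280].mean(1)])
E
python3 chk.py w17
```

```text
t 14.25 pred [234.61  88.25 398.1   87.87 236.09 111.16 396.69 110.81] 
row 110 (np.int64(241), np.float64(393.0)) top [np.int64(90), np.int64(90), np.int64(89)]
mod row (np.int64(244), np.float64(390.0)) front [np.int64(148), np.int64(148), np.int64(149), np.int64(148)]
carrier in tool [  0.87   1.05 220.96] rot [-0. -0. -0.] [-4.12 -4.84  4.95] tool F [-5.26 -0.6  -6.07] [ 45.34  15.72 -31.34 128.01  17.07   9.33  -5.61]
tool M [ 0.29 -2.18 -0.04]
rows x=314 [244, 247, 108, 110, 112, 112, 56, 52, 51, 49, 50, 43, 37, 38, 35, 43, 43, 46, 45, 39, 38, 62, 108, 106, 108]
rows x=280 [242, 246, 111, 111, 113, 112, 113, 103, 104, 101, 101, 103, 104, 106, 104, 41, 43, 48, 43, 44, 39, 64, 106, 106, 104]
```

The force fell to about 9 N and the board came up about 2 mm, as expected for a snap. I'll press a little further to make sure it is home.

Emit:
jog_arm --angular '[[0,0,0],[0,0,0],[0,0,0],[0,0,0]]' --dp '[[0,0,0.7],[0,0,1.4],[0,0,2],[0,0,2]]' --claw '[0.2,0.2,0.2,0.2]'

```text
t: 14.7
tcp_pos: [470.5, -196.5, 284.3]
ee_rot: [150.1, -0.2, 83.5]
ft_force: [-5.5, -0.4, 6.2]
finger_gap: 39.9
gripper_force: 55.0
```

```bash
python3 chk.py w18
```

```text
t 14.7 pred [233.92  89.3  398.92  89.02 235.42 112.4  397.47 112.15] 
row 112 (np.int64(241), np.float64(393.0)) top [np.int64(91), np.int64(91), np.int64(91)]
mod row (np.int64(244), np.float64(390.0)) front [np.int64(149), np.int64(149), np.int64(149), np.int64(149)]
carrier in tool [  0.15   1.04 218.89] rot [-0. -0. -0.] [-5.45 -0.4   6.16] tool F [-1.   -1.59 -8.03] [ 46.2   16.17 -32.46 127.93  20.18   9.32  -8.57]
tool M [ 0.32 -1.19  0.05]
rows x=314 [246, 245, 103, 112, 110, 111, 114, 72, 50, 47, 45, 48, 48, 37, 37, 40, 36, 39, 42, 43, 36, 42, 107, 108, 107]
rows x=280 [244, 243, 104, 112, 111, 111, 111, 110, 106, 104, 105, 102, 104, 102, 101, 64, 47, 47, 46, 45, 41, 42, 107, 104, 106]
```

The board-to-hand distance no longer changes, so the module is seated on the board. One more push to the stop as a check.

Emit:
jog_arm --angular '[[0,0,0],[0,0,0],[0,0,0],[0,0,0]]' --dp '[[0,0,0.6],[0,0,1.2],[0,0,1.8],[0,0,1.8]]' --claw '[0.2,0.2,0.2,0.2]'

```text
t: 15.15
tcp_pos: [471.5, -195.5, 282.7]
ee_rot: [150.1, -0.2, 83.6]
ft_force: [-7.2, 6.6, 10.8]
finger_gap: 39.5
gripper_force: 55.0
```

```bash
python3 chk.py w19
```

```text
t 15.15 pred [233.56  91.46 399.67  91.41 235.04 114.68 398.18 114.65] 
row 114 (np.int64(241), np.float64(394.0)) top [np.int64(93), np.int64(93), np.int64(93)]
mod row (np.int64(243), np.float64(391.0)) front [np.int64(150), np.int64(150), np.int64(150), np.int64(150)]
carrier in tool [ -1.19   1.04 217.09] rot [-0. -0.  0.] [-7.23  6.62 10.75] tool F [  5.82  -1.52 -13.25] [ 46.8   16.53 -33.33 127.89  22.73   9.32 -11.01]
tool M [0.52 0.52 0.02]
rows x=314 [190, 245, 246, 108, 112, 108, 110, 111, 108, 108, 51, 45, 48, 49, 48, 39, 37, 36, 35, 38, 44, 36, 105, 106, 109]
rows x=280 [193, 242, 244, 111, 113, 112, 108, 111, 109, 119, 120, 110, 111, 102, 102, 100, 41, 42, 45, 45, 43, 38, 103, 105, 106]
```

```bash
cat > lat.py <<'E'
from h import *
import sys
for n in sys.argv[1:]:
    im=load(n)[1].mean(2);c=im[80:160,305:325].mean(1)
    w=[i+80 for i in range(79) if c[i]>180 and c[i+1]<=180];d=[i+80 for i in range(79) if c[i]>75 and c[i+1]<=75]
    c2=im[80:160,272:285].mean(1);f=[i+80 for i in range(79) if c2[i]>75 and c2[i+1]<=75]
    print(n,'board end',w,'latch outer',d,'flange outer/front',f)
E
python3 lat.py w2 w9 w10 w11 w12 w13 w14 w15 w16 w17 w18 w19
```

```text
w2 board end [97] latch outer [113, 137] flange outer/front []
w9 board end [90] latch outer [109] flange outer/front [132]
w10 board end [92] latch outer [111] flange outer/front [132]
w11 board end [91] latch outer [111] flange outer/front [132]
w12 board end [91] latch outer [111] flange outer/front [132]
w13 board end [91] latch outer [110] flange outer/front [132]
w14 board end [92] latch outer [107, 158] flange outer/front [130]
w15 board end [89] latch outer [104, 158] flange outer/front [130]
w16 board end [88] latch outer [101, 157] flange outer/front [127]
w17 board end [89] latch outer [102, 158] flange outer/front [128]
w18 board end [90] latch outer [105, 158] flange outer/front [129]
w19 board end [92] latch outer [113] flange outer/front [131]
```

The left latch edge reads about 20 px from the board end before contact, 13–15 px while open, and 21 px now, so the left latch has snapped. The right one is hidden from the wrist camera. I'll press a little more before letting go to look.

Emit:
jog_arm --angular '[[0,0,0],[0,0,0],[0,0,0],[0,0,0],[0,0,0]]' --dp '[[0,0,0.5],[0,0,1],[0,0,1.5],[0,0,1.5],[0,0,1.5]]' --claw '[0.2,0.2,0.2,0.2,0.2]'

```text
t: 15.7
tcp_pos: [471.9, -195.1, 282.0]
ee_rot: [150.1, -0.2, 83.7]
ft_force: [-24.8, 13.6, 34.2]
finger_gap: 39.2
gripper_force: 55.0
```

```bash
python3 chk.py w20 | grep -v rows; python3 lat.py w20
```

```text
t 15.7 pred [233.29  91.94 400.1   92.01 234.77 115.25 398.58 115.34] 
row 115 (np.int64(241), np.float64(394.0)) top [np.int64(93), np.int64(94), np.int64(94)]
mod row (np.int64(243), np.float64(391.0)) front [np.int64(150), np.int64(150), np.int64(150), np.int64(150)]
carrier in tool [ -1.53   1.02 216.21] rot [-0. -0.  0.] [-24.76  13.59  34.21] tool F [ 10.86  -5.61 -42.64] [ 47.23  16.74 -33.93 127.87  24.69   9.35 -12.88]
tool M [1.53 1.79 0.11]
w20 board end [92] latch outer [114] flange outer/front [132]
```

45 N over the last 0.9 mm is a rigid stop: the module is home on the board, and the board is at its stop. I'm easing back so the board rises with it.

Emit:
jog_arm --angular '[[0,0,0],[0,0,0],[0,0,0],[0,0,0],[0,0,0]]' --dp '[[-0.3,0,-1.5],[-0.6,0,-3],[-1,0,-5],[-1,0,-7],[-1,0,-9]]' --claw '[0.2,0.2,0.2,0.2,0.2]'

```text
t: 16.25
tcp_pos: [467.5, -196.2, 288.9]
ee_rot: [150.2, -0.2, 83.6]
ft_force: [-2.3, 3.6, 1.0]
finger_gap: 39.8
gripper_force: 55.0
```

```bash
python3 chk.py w21 | grep -v rows; python3 lat.py w21
```

```text
t 16.25 pred [237.21  90.22 397.52  90.13 238.58 112.66 396.12 112.6 ] 
row 112 (np.int64(241), np.float64(395.0)) top [np.int64(91), np.int64(91), np.int64(91)]
mod row (np.int64(244), np.float64(392.0)) front [np.int64(150), np.int64(150), np.int64(150), np.int64(150)]
carrier in tool [ -0.12   1.51 224.42] rot [-0. -0.  0.] [-2.31  3.62  1.02] tool F [ 3.34 -1.84 -2.22] [ 50.19  16.11 -36.7  127.86  23.15  10.37 -11.09]
tool M [ 0.43  0.58 -0.11]
w21 board end [90] latch outer [112] flange outer/front [132]
```

Emit:
jog_arm --angular '[[0,0,0],[0,0,0],[0,0,0],[0,0,0],[0,0,0]]' --dp '[[0,0,-1.2],[0,0,-2.5],[0,0,-3],[0,0,-3],[0,0,-3]]' --claw '[0.2,0.2,0.2,0.3,0.4]'

```text
t: 16.8
tcp_pos: [465.7, -196.5, 291.3]
ee_rot: [150.2, -0.2, 83.6]
ft_force: [-1.2, 2.5, 0.8]
finger_gap: 39.7
gripper_force: 55.0
```

Emit:
jog_arm --angular '[[0,0,0],[0,0,0],[0,0,0],[0,0,0],[0,0,0]]' --dp '[[0,0,0],[0,0,0],[0,0,0],[0,0,0],[0,0,0]]' --claw '[0.5,0.6,0.7,0.75,0.75]'

```text
t: 17.3
tcp_pos: [465.8, -196.5, 291.3]
ee_rot: [150.2, -0.2, 83.6]
ft_force: [-0.3, -1.4, -0.1]
finger_gap: 69.9
gripper_force: 0.0
```

Emit:
jog_arm --angular '[[0,0,0],[0,0,0],[0,0,0],[0,0,0],[0,0,0]]' --dp '[[0,0,-10],[0,0,-30],[0,0,-55],[0,0,-80],[0,0,-90]]' --claw '[0.75,0.75,0.75,0.75,0.75]'

```text
t: 17.8
tcp_pos: [421.0, -191.6, 370.2]
ee_rot: [150.2, -0.2, 83.6]
ft_force: [-0.7, 0.5, 0.7]
finger_gap: 70.3
gripper_force: 0.0
```

Run:
```python
from h import *
s,im=shot('wrist','w22');c=cam('wrist',s);R0=rot(s['ee_rot']);print(s['t'],s['tcp_pos'],s['ee_rot'],s['qpos'],s['ft_force'])
car=np.load('car.npy');Rc=carR(car[3])
tp=lambda P:proj(c,np.atleast_2d(np.array(P,float))@Rc.T+car[:3])
print('board ends',tp([[0,88,0],[0,-88,0]]).ravel(),'flange outer z5',tp([[0,63,5],[0,-63,5]]).ravel(),'block top ends',tp([[0,55,28],[0,-55,28]]).ravel(),'corners',tp([[-33,55,28],[33,55,28],[-33,-55,28],[33,-55,28]]).ravel())
g=im.mean(2);h=cv2.cvtColor(im,cv2.COLOR_BGR2HSV);G=(h[...,0]>60)&(h[...,0]<95)&(h[...,1]>70)&(h[...,2]>50)
u=int(tp([[0,0,28]])[0,0])
for off in(0,25): # centre: latch; off: flange without latch
    for a in(0,):
        col=[''.join('G' if G[r,u+off+k] else ('W' if g[r,u+off+k]>170 else ('d' if g[r,u+off+k]<75 else '.')) for k in(0,)) for r in range(60,330)]
        s_=''.join(col);runs=[];i=0
        while i<len(s_):
            j=i
            while j<len(s_) and s_[j]==s_[i]:j+=1
            if j-i>2:runs.append((s_[i],60+i,60+j))
            i=j
        print(u+off,runs)
```

```text
17.8 [ 420.95 -191.55  370.16] [150.2   -0.19  83.59] [ 81.7    6.35 -64.22 127.45  -2.03  20.65  14.35] [-0.7   0.45  0.7 ]
board ends [317.23  95.51 317.2  276.48] flange outer z5 [317.23 124.97 317.2  256.1 ] block top ends [317.23 136.22 317.2  259.01] corners [277.01 136.24 357.48 136.2  280.93 258.98 353.51 259.05]
317 [('.', 60, 91), ('W', 91, 96), ('G', 96, 111), ('d', 111, 137), ('G', 137, 144), ('d', 144, 159), ('G', 159, 168), ('W', 168, 251), ('d', 251, 257), ('G', 257, 261), ('d', 261, 271), ('G', 271, 277), ('.', 277, 301), ('W', 305, 310), ('.', 310, 314), ('.', 319, 330)]
342 [('.', 60, 91), ('W', 91, 96), ('G', 96, 126), ('d', 126, 137), ('G', 137, 173), ('W', 174, 223), ('.', 225, 230), ('G', 230, 277), ('.', 277, 289), ('.', 290, 296), ('d', 296, 299), ('.', 303, 310), ('d', 310, 320), ('.', 320, 330)]
```

Both latch edges read the same distance from the board ends as when closed: left 15 px, and right 6 px against 5.5 px in the first view. I'll do one height check by apparent width, then finish.

Run:
```python
from h import *
s,im=load('w22');c=cam('wrist',s);car=np.load('car.npy');Rc=carR(car[3])
h=cv2.cvtColor(im,cv2.COLOR_BGR2HSV);G=(h[...,0]>60)&(h[...,0]<95)&(h[...,1]>70)&(h[...,2]>50)
def sub(prof,lo,hi):
    x=np.nonzero(prof[lo:hi])[0]+lo;return x.min(),x.max()+1
wm=[np.diff(sub(G[r],250,385))[0] for r in range(138,143)];wb=[np.diff(sub(G[r],240,395))[0] for r in range(98,108)]
print('block w',np.mean(wm),'board w',np.mean(wb))
for z in(26,28,30,33):
    p=proj(c,np.array([[-33,54,z],[33,54,z],[0,55,z],[0,-55,z]])@Rc.T+car[:3]);print(z,p[1,0]-p[0,0],p[2:,1])
p=proj(c,np.array([[-48,83,0],[48,83,0]])@Rc.T+car[:3]);print('board pred',p[1,0]-p[0,0])
for im2,n in((camera('top'),'top'),):
    cv2.imwrite('pics/top_end.png',im2[:,:,::-1])
t0=cv2.imread('pics/top0.png').astype(int);d=np.abs(im2[:,:,::-1].astype(int)-t0).max(2)
for k,(x,y) in dict(small=(264,245),syr=(219,207),pen=(343,292),bottle=(329,128),spool=(397,135)).items():
    print(k,(d[y-18:y+18,x-14:x+14]>40).sum())
print(arm.read_state()['t'])
```

```text
block w 102.8 board w 108.0
26 79.81116784828771 [136.03 258.05]
28 80.38922061996243 [136.22 259.01]
30 80.97570787179939 [136.41 260.  ]
33 81.87166168860665 [136.7  261.49]
board pred 108.99853511661252
small 0
syr 0
pen 0
bottle 0
spool 0
17.9
```

```bash
python3 -c "
from cell import arm
print(arm.finish_job())"
```

```text
the job is handed in; nothing more can be done
None
```

The larger module is pressed home on the carrier and released, and I handed the job in at about 18 s. The seating rests on the force at the stop (a brief 45 N peak, harder than intended) and both latches on camera measurements. The bystanders I checked had not moved.

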